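# Seat the vial caps in the capping press with the hand tamper

## Robot

A 7-joint arm with a two-finger parallel gripper is mounted at the origin on the work surface. World frame = base frame: x ahead of the robot, y to its left, z up, the work surface at z = 0. Lengths are in m, angles in rad, forces in N, time in s.
With the tool pointing down it reaches from about 0.4 to 0.875 m from the base axis. Payload 19.3 kg.
Tool frame: the origin (TCP) lies on the front face of the gripper's body, between the roots of the fingers; the fingertips stand 73 mm ahead of it and the grasp point (between the pads) lies 54 mm ahead of it; z points along the fingers, y is the direction in which the jaws open and shut (so a half turn about z gives the same grasp; the last joint's range is limited). The gripper opens to 85 mm and grips with 20 to 120 N. Pads are 22 mm wide; open, the fingers measure 114 mm over their backs; the gripper's body (76 mm by 85 mm) begins 54 mm behind the grasp point. The pads swing forward as they close: fully open they stand 13 mm farther back than shut.
Start: joints at [1.18, 0.521, -0.036, 1.599, 0.021, 1.021, -0.113], TCP at [0.197, -0.593, 0.304] pointing down, gripper open.
Joint ranges: [-2.91, 2.91], [-0.3, 2.13], [-1.5, 1.42], [0.17, 2.43], [-1.26, 4.41], [0.16, 1.93], [-2.52, 2.52]. Speed limits (rad/s): [1.89, 1.89, 2.39, 2.39, 3.01, 3.01, 3.01].

## Interface

Orientations are given as [roll, pitch, yaw] about the fixed x, y, z axes, in that order (R = Rz(yaw) Ry(pitch) Rx(roll)).
In Python, from workcell import bot gives the robot as it stands.
- The arm moves only by the shell command python3 -m crank 'ROWS' [OPENING] [FORCE]. ROWS is a JSON object of lists of equal length, an entry for each row: "travel": the shift along the world's x, y, z in cm, a list of three; "rot": the turn, a rotation vector about the world's x, y, z in degrees, a list of three. A call has 1 to 8 rows; each row is the pose to reach, as a shift and turn from the pose commanded when the call began; what a row does not reach only later rows make up. A row lasts 1/10 s, in which the tool goes at most 50 mm and 8.59 degrees, less where a joint would pass 70% of its speed; a pose out of reach is approached as far as the arm can. A call with a gripper value outside its range is refused whole. OPENING is the opening, from -1 (shut) to 1 (fully open), so that 0 is half open, set as the call begins (- or left out, the last holds). The fingers move at their own pace and stop on an object; FORCE is the grip in N (left out, the last holds). Time passes only in rows, so rows that repeat a pose let the fingers close. It gives the time, the measured TCP pose, the force and the opening at its end, in the units of the state.
- bot.observe(): the state, without advancing time (a new reading comes with each control period).
- bot.grab_frame(name): name is "scene" or "top" or "wrist"; returns the picture (420x560x3 uint8, red, green, blue); there is no depth.
- bot.camera_model(name): a dict with "fx", "fy", "cx", "cy" (pixels), "R" (3x3) and "t" (3): a world point X has camera coordinates R X + t. Camera axes: x right, y down, z forward; pixel columns grow to the right and rows downward; lengths in m; the calibration is good to about 2 mm. A picture is of the moment at which its call begins: read the wrist's pose just before it. camera_model takes no time and is no camera call; for the wrist camera it gives the pose at the moment of the call.
- bot.job_done(): hands the job in, once; it reports no verdict.
Trained networks look in the newest picture that a camera, given by its name, has taken for a name from the list of things; names that differ only in an ending like _2 or _b are one class to them, and where a whole thing is asked for, a point or a joint stands for the part that bears it (a point fixed in the world has none). Each returns a list of dicts, best first, with "conf" (0 to 1); they miss things now and then, are a little off and sometimes report something else, mostly with a low value. They report only what shows in the picture. A call takes as long as a camera call. They do not tell look-alikes from the thing itself.
- bot.silhouettes(camera, thing): "pixels" (420x560 bool, what is visible of it) and "box" ([centre column, centre row, width, height] in pixels, round what is visible of it).
The state is a dict: "clock": time; "qpos": joint angles; "qd": joint speeds; "joint_efforts": joint torques, N m; "position": TCP position; "tool_rot": TCP orientation; "force": force on the tool from outside, world axes, zero at the start; "moment": the same for the moment, N m; "grip_width": finger opening in m.
Only numpy, scipy, OpenCV 4.12 (cv2) and the standard library are available. Lean on these libraries where they do the work, as an engineer would, in place of code of your own. Each camera call takes 0.05 s, during which the arm holds its last target.

## Task

Six vials in the capping press still have their blue push-in caps standing proud. With the hand tamper from the dock, set flat on the green mark of the sprung platen, press squarely down until the platen grounds level on its stops, then bear on it for about a second with 20 to 25 N, never over 32 N, so that every cap is home. Let the platen rise, stand the tamper gently back upright in its dock and let go, and leave the bottle, the box and the dish where they are.

Things in the scene. Friction and masses are not known exactly. Their poses are not given: they have to be found in the camera images.
- press: vial capping press fixed to the table: grey base 134 (x) x 170 (y) x 18 mm, origin at the centre of its underside, z up; four steel pillars at x +-45, y +-62 mm, their dark nuts ending 112 mm above the table; a white deck with six vials at x +-15, y -30, 0, 30 mm and four rubber-tipped stop columns at x +-30, y +-46 mm. The deck height was set for this batch and is not measured
- platen_top (a point): centre of the upper face of the sprung aluminium platen, 114 (x) x 150 (y) x 8 mm, with a flat green disc 66 mm wide here; z is its normal, x, y as the press. 105 mm above the table at rest; grounds on the stops 11 to 23 mm lower (felt, not measured). It pushes back softly, up to 8 to 12 N, then stiffens to some 7 N/mm. 20 to 25 N seats the caps; over 32 N cracks vials
- cap1 (a joint): blue push-in cap in its vial under the platen, at x -15, y -30 mm in the press: how far it has been pushed in, in m; starts at 0 to 0.003, home at about 0.008, where the platen is grounded. It stays where it was pushed
- cap2 (a joint): the same for the cap at x -15, y 0 mm
- cap3 (a joint): the same for the cap at x -15, y 30 mm
- cap4 (a joint): the same for the cap at x 15, y -30 mm
- cap5 (a joint): the same for the cap at x 15, y 0 mm
- cap6 (a joint): the same for the cap at x 15, y 30 mm
- tamper_mid (a point): hand tamper upright in its dock, 105 mm tall, 0.3 to 0.5 kg; the point is on its axis half-way up, 52.5 mm above its underside. Flat round steel foot 58 mm wide, 12 mm thick; steel neck 22 mm wide; from 30 to 105 mm above the underside a square wooden grip 28 x 28 mm, its faces across its x and y; z points up the grip
- dock: black round dock for the tamper, fixed, 84 mm in outer diameter; origin at the centre of its underside. The foot stands on its floor 6 mm above the table, inside a rim 14 mm high and 66 mm in inner diameter
- standard: amber bottle with white cap, 48 mm in diameter, 95 mm tall, origin at its underside; a bystander
- vial_box: cardboard box 84 x 84 x 39 mm of blue-capped vials, origin at its underside; a bystander
- dish: small white bowl 72 mm in diameter, 28 mm high, origin at its underside; a bystander
Things that resemble listed ones, but are neither listed nor needed, are in the scene too. What is meant by the part that bears platen_top is not black, orange or yellow, and is the smaller of those in its own colour.

How it is judged:
On the way, in this order (a step that is already met when the one before it is completed fails the run):
1. the tamper is lifted out of its dock (z of tamper_mid in the frame of dock above 0.09 m), for 0.1 s.
2. the upright tamper, centred within 14 mm, bears on the grounded platen with over 14 N for 0.6 s, the platen level within 1.4 degrees and all caps at least 7 mm in (contact force between tamper and platen above 14 N and horizontal distance between tamper_mid and platen_top below 0.014 m and angle between tamper_mid's own z axis and vertical below 0.05 rad and angle between platen_top's own z axis and vertical below 0.025 rad and value of joint each of cap1, cap2, cap3, cap4, cap5, cap6 above 0.007 m), for 0.6 s.
At the end, for the whole second after the job is handed in: all six caps are pushed in at least 7 mm, the platen has risen to within 4 mm of its rest height and is level within 2.3 degrees, and the tamper stands released, upright within 3 degrees and at rest on the floor of its dock, its axis within 8 mm of the dock's (value of joint each of cap1, cap2, cap3, cap4, cap5, cap6 above 0.007 m and z of platen_top in the frame of press above 0.101 m and angle between platen_top's own z axis and vertical below 0.04 rad and horizontal distance between tamper_mid and dock below 0.008 m and z of tamper_mid in the frame of dock below 0.0605 m and angle between tamper_mid's own z axis and vertical below 0.05 rad and linear speed of tamper below 0.02 m/s); the robot touches nothing.
It fails at once if the tamper presses the platen with more than 32 N (contact force between tamper and platen above 32 N).
It fails at once if the platen is tipped by more than 4.6 degrees (not pressed squarely) (angle between platen_top's own z axis and vertical above 0.08 rad).
It fails at once if the platen is pushed with the hand instead of the tamper (contact force between any of the fingers, the arm and platen above 2 N).
It fails at once if the tamper is dropped (moves faster than 0.5 m/s with no hand on it) (contact force between the fingers and tamper below 0.1 N and linear speed of tamper above 0.5 m/s).
It fails at once if the bottle, box or dish is moved by more than 20 mm or tipped over (distance of any of standard, vial_box, dish from where it was at the start of the episode above 0.02 m or angle between standard's own z axis and vertical above 0.3 rad).
It also fails if it takes over 72 s, if anything falls off the work surface, if the arm or the gripper's body presses on something with over 40 N, if the wrist force passes 120 N, or if a joint passes its speed limit or range.

## Working session

There is one attempt and no reset: what is moved stays moved. The work goes in short steps, Python scripts to look and compute and a shell command to move; the robot and the scene stay as the last step left them, time stands still between calls to the robot, and variables do not carry over. Pictures are saved under pics/ and viewed, and the job is handed in when it is done.

```bash
ls; mkdir -p pics
python3 - <<'E'
from workcell import bot
import cv2,json
print(bot.observe())
for n in ("scene","top"):
    im=bot.grab_frame(n); cv2.imwrite(f"pics/{n}0.png",im[:,:,::-1])
    print(n,bot.camera_model(n))
E
```

```text
pics
{'clock': 0.0, 'qpos': array([ 1.17978493,  0.52202508, -0.03631915,  1.59995212,  0.02120813,
        1.02109183, -0.11280432]), 'qd': array([-0.00089489,  0.00081256, -0.00028778, -0.00093452,  0.00043467,
        0.00048454,  0.00028953]), 'joint_efforts': array([ 4.29050306e-04, -9.27121425e+01,  1.98045507e+00, -3.69940066e+01,
        1.79511204e-02,  8.19487410e-03, -4.51948426e-05]), 'position': array([ 0.19697979, -0.59290599,  0.3033389 ]), 'tool_rot': array([-3.14050496e+00,  8.71884840e-05,  3.20793230e-01]), 'force': array([ 0.14149487, -0.74286995, -0.07523044]), 'moment': array([ 0.01129794,  0.01153472, -0.04265822]), 'grip_width': 0.08548728932815154}
scene {'fx': 511.5161174292125, 'fy': 511.5161174292125, 'cx': 282.15438445756416, 'cy': 221.35094867971816, 'R': array([[ 0.06490517,  0.99787057,  0.00645252],
       [ 0.60883296, -0.03447588, -0.79254895],
       [-0.79063882,  0.05536903, -0.60977416]]), 't': array([-0.01316396, -0.25510078,  1.9905497 ])}
top {'fx': 389.94010991103784, 'fy': 389.94010991103784, 'cx': 279.03680986005537, 'cy': 213.7208670865001, 'R': array([[-0.00611654, -0.99997881, -0.00222887],
       [-0.98954712,  0.00637386, -0.14406898],
       [ 0.14408013,  0.00132437, -0.98956514]]), 't': array([-0.01938391,  0.5300424 ,  0.90992841])}
```

View pics/scene0.png

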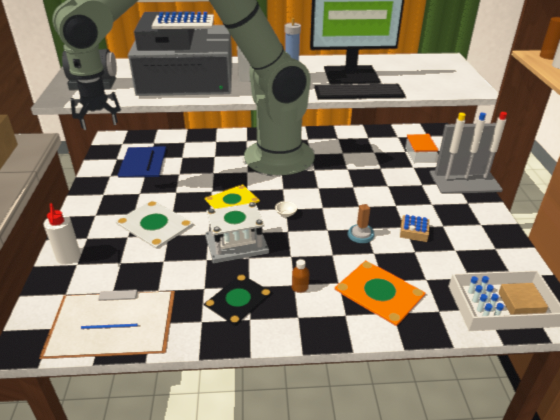

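View pics/top0.png

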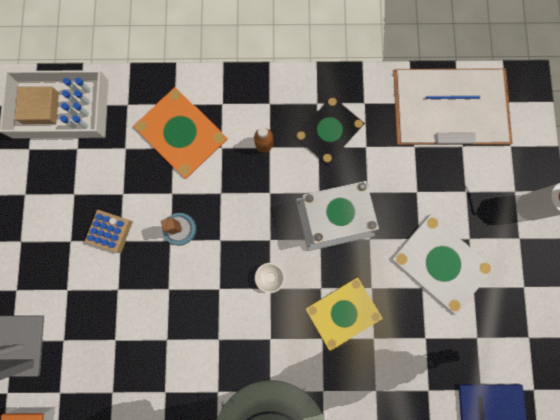

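```bash
cat > h.py <<'E'
from workcell import bot
import cv2,numpy as np
def ray(n,px,z,cm=None):
    c=cm or bot.camera_model(n); R=np.array(c["R"]);t=np.array(c["t"])
    C=-R.T@t; d=R.T@np.array([(px[0]-c["cx"])/c["fx"],(px[1]-c["cy"])/c["fy"],1])
    return C+d*(z-C[2])/d[2]
def proj(n,X,cm=None):
    c=cm or bot.camera_model(n); X=np.atleast_2d(X); Y=X@np.array(c["R"]).T+np.array(c["t"])
    return np.c_[c["fx"]*Y[:,0]/Y[:,2]+c["cx"],c["fy"]*Y[:,1]/Y[:,2]+c["cy"]]
E
python3 - <<'E'
from h import *
for n in ("scene","top"):
    c=bot.camera_model(n);print(n,-np.array(c["R"]).T@c["t"])
    im=bot.grab_frame(n)
    for th in ("platen_top","tamper_mid","dock","press","standard","vial_box","dish"):
        for d in bot.silhouettes(n,th)[:3]:
            if d["conf"]>.2: print(n,th,round(d["conf"],2),np.round(d["box"],1),d["pixels"].sum())
im=cv2.imread("pics/top0.png")
a=cv2.resize(im[170:260,285:385],(0,0),fx=4,fy=4,interpolation=2); b=cv2.resize(im[190:280,140:230],(0,0),fx=4,fy=4,interpolation=2)
cv2.imwrite("pics/c1.png",np.hstack([a,b]))
im=cv2.imread("pics/scene0.png")
a=cv2.resize(im[175:265,195:285],(0,0),fx=4,fy=4,interpolation=2); b=cv2.resize(im[185:275,330:430],(0,0),fx=4,fy=4,interpolation=2)
cv2.imwrite("pics/c2.png",np.hstack([a,b]))
E
```

```text
scene [ 1.72997403 -0.10587371  1.01169086]
scene platen_top 0.98 [234.1 193.9  55.5  25. ] 782
scene platen_top 0.86 [238.9 218.6  57.   29.6] 1197
scene platen_top 0.84 [155.3 225.2  72.6  50.2] 2000
scene tamper_mid 0.66 [359.4 220.7  17.8  32.7] 434
scene dock 0.65 [360.2 234.9  31.3  12.9] 190
scene press 0.87 [237.6 232.1  62.1  59.6] 1528
scene press 0.54 [286.5 208.4  20.2  17.4] 257
scene standard 0.8 [302.1 275.1  16.9  32.2] 487
scene vial_box 0.67 [415.4 227.5  33.1  25.6] 703
scene dish 0.64 [236.8 234.8  60.9  56.4] 1646
scene dish 0.56 [283.6 209.2  18.2  15.5] 237
top [ 0.39328076 -0.023967    0.97675289]
top platen_top 0.95 [340.2 214.4  76.3  63.7] 3172
top platen_top 0.91 [180.8 132.2  91.7  90.5] 4393
top platen_top 0.87 [343.9 313.2  77.7  69.5] 3040
top tamper_mid 0.57 [178.  229.5  29.4  23.6] 485
top dock 0.9 [179.9 227.2  31.9  35.6] 347
top press 0.83 [336.6 215.5  80.6  68.8] 981
top standard 0.91 [263.2 137.8  22.6  26.9] 397
top vial_box 0.69 [109.  230.5  44.   44.2] 1357
top dish 0.79 [269.9 278.4  27.1  28.8] 611
```

View pics/c1.png

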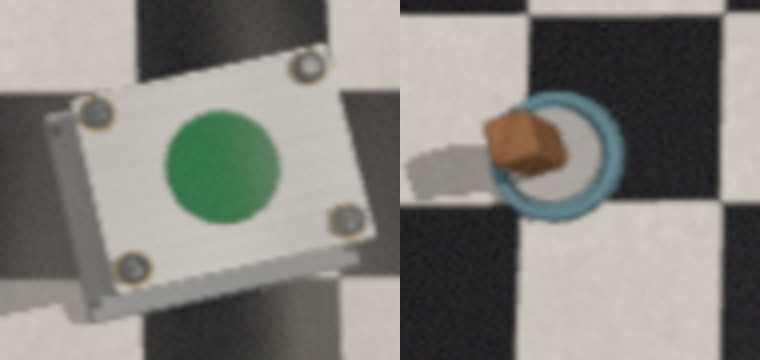

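View pics/c2.png

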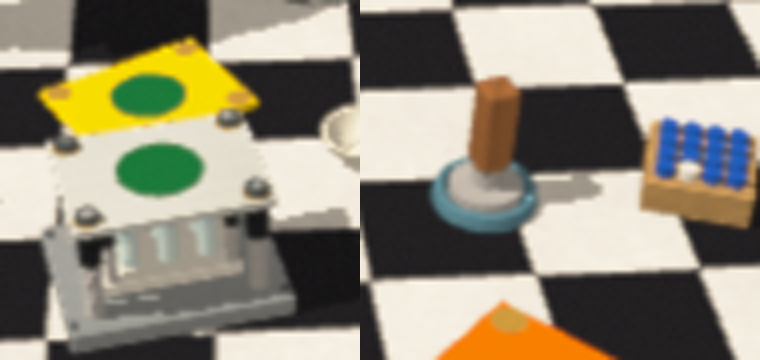

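Run:
```python
from h import *
im=bot.grab_frame("top"); hsv=cv2.cvtColor(im,cv2.COLOR_RGB2HSV)
m=cv2.inRange(hsv,(50,80,40),(85,255,255)); m2=np.zeros_like(m); m2[185:240,310:370]=m[185:240,310:370]
M=cv2.moments(m2,True); g=(M['m10']/M['m00'],M['m01']/M['m00']); print("green",g,M['m00'],ray("top",g,.105))
# dock ring
m=cv2.inRange(hsv,(92,60,60),(110,255,255)); m2=np.zeros_like(m); m2[200:255,150:210]=m[200:255,150:210]
pts=cv2.findNonZero(m2); h=cv2.convexHull(pts); print("ring",cv2.minEnclosingCircle(pts),cv2.fitEllipse(h)); e=cv2.fitEllipse(h)
print("dock",ray("top",e[0],.010), ray("top",(175,213),.0)) 
# platen edges from silhouette
for d in bot.silhouettes("top","platen_top"):
    if abs(d["box"][0]-340)<6 and abs(d["box"][1]-214)<8:
        r=cv2.minAreaRect(cv2.findNonZero(d["pixels"].astype(np.uint8))); print(r)
        P=[ray("top",p,.105) for p in cv2.boxPoints(r)]; P=np.array(P)[:,:2]; print(np.round(P,3),np.linalg.norm(np.diff(P,axis=0),axis=1), P.mean(0))
for n,p,z in (("dish",(269.9,278.4),.014),("standard",(262,138),.05),("box",(108,230),.02)): print(n,ray("top",p,z))
# nuts from crop c1 (4x): 
for p in ((97,112),(307,66),(347,220),(134,268)):
    print(ray("top",(285+p[0]/4,170+p[1]/4),.112)[:2])
# grip top face
for p in ((486,118),(526,108),(536,165),(492,155)): print(ray("top",(140+(p[0]-400)/4,190+p[1]/4),.111)[:2])
```

```text
green (339.1666666666667, 211.5037037037037) 540.0 [ 0.52439621 -0.15873836  0.105     ]
ring ((179.03866577148438, 228.97218322753906), 17.075700759887695) ((179.30084228515625, 228.48553466796875), (31.32354164123535, 33.654117584228516), 60.435760498046875)
dock [0.49844428 0.22619865 0.01      ] [0.53903869 0.24090111 0.        ]
((340.5533447265625, 211.56459045410156), (51.717689514160156, 67.08309173583984), 77.00537872314453)
[[ 0.565 -0.075]
 [ 0.6   -0.225]
 [ 0.484 -0.247]
 [ 0.451 -0.1  ]] [0.15387214 0.11797034 0.15097705] [ 0.52482569 -0.16195447]
dish [0.37436396 0.00055515 0.014     ]
standard [0.71762634 0.01822792 0.05      ]
box [0.49471944 0.39948565 0.02      ]
[ 0.55455545 -0.09112424]
[ 0.58023061 -0.21036351]
[ 0.49243401 -0.22944285]
[ 0.46637127 -0.11014522]
[0.50794661 0.24058687]
[0.51345691 0.21836033]
[0.48133466 0.21170192]
[0.48709539 0.23645823]
```

```bash
python3 -m crank '{"travel":[[4,3,0],[8,6,0],[12,9,0],[16,12,0],[20,16,0],[24,20,0],[27,24,0],[30,28,0]],"rot":[[0,0,0],[0,0,0],[0,0,0],[0,0,0],[0,0,0],[0,0,0],[0,0,0],[0,0,0]]}' 1; python3 -c "
from h import *
print(bot.observe()['qpos'],bot.observe()['position'])"
```

```text
clock: 1.8
position: [0.4903, -0.3218, 0.304]
tool_rot: [3.141, -0.0, 0.321]
force: [0.9, -0.7, 0.5]
grip_width: 0.0857
[ 0.56096963  0.46113724 -0.11353021  1.70157662  0.0606895   0.98198925
 -0.82462983] [ 0.49031085 -0.32182364  0.30399345]
```

```bash
python3 -m crank '{"travel":[[0,4,1],[0,8,2],[0,12,3],[0,16,4],[0,16,4],[0,16,4]],"rot":[[0,0,0],[0,0,0],[0,0,0],[0,0,0],[0,0,0],[0,0,0]]}'
python3 - <<'E'
from h import *
cm=bot.camera_model("wrist"); im=bot.grab_frame("wrist"); cv2.imwrite("pics/w1.png",im[:,:,::-1])
np.save("w1.npy",cm,allow_pickle=True); R=np.array(cm["R"]); print(-R.T@cm["t"],R[2],bot.observe()["position"])
print(proj("wrist",[[.524,-.160,.105],[.498,.226,.01]],cm))
E
```

```text
clock: 2.4
position: [0.4894, -0.1629, 0.3443]
tool_rot: [3.141, -0.001, 0.322]
force: [0.7, -1.1, 0.8]
grip_width: 0.0854
[ 0.5625753  -0.13825472  0.41293791] [-0.28740406 -0.0976462  -0.95281904] [ 0.48914995 -0.16385168  0.34397604]
[[289.42076061 163.83420986]
 [-25.48701059  70.64082204]]
```

View pics/w1.png

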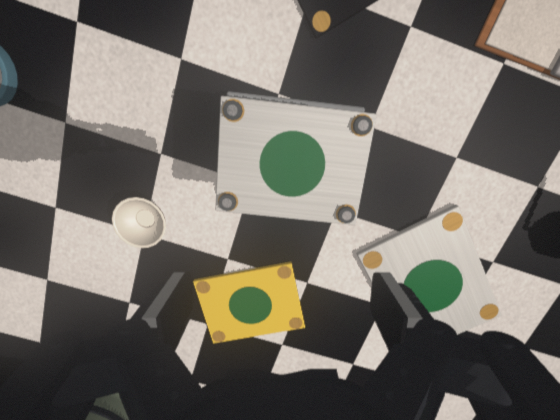

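The wrist picture shows the press platen, with its four nuts at (232,109), (361,124), (345,214) and (227,201), and the green disc at about (292,163). That is within 3 px of my prediction. The yellow decoy is at (250,305) and the larger white decoy at (432,285).

```bash
python3 - <<'E'
from h import *
cm=np.load("w1.npy",allow_pickle=True).item(); im=cv2.imread("pics/w1.png"); hsv=cv2.cvtColor(im,cv2.COLOR_BGR2HSV)
m=cv2.inRange(hsv,(45,80,30),(90,255,255)); m2=np.zeros_like(m); m2[120:205,250:335]=m[120:205,250:335]
e=cv2.fitEllipse(cv2.convexHull(cv2.findNonZero(m2))); print(e, ray("",e[0],.105,cm))
N=np.array([ray("",p,.112,cm)[:2] for p in ((232.5,109.5),(361.5,124.5),(345.5,214),(227,201.5))]); print(N,N.mean(0))
v=N[0]-N[1]+N[3]-N[2]; w=N[0]-N[3]+N[1]-N[2]; print(np.linalg.norm(v)/2,np.linalg.norm(w)/2,np.degrees(np.arctan2(-v[0],v[1])),np.degrees(np.arctan2(w[1],w[0])))
E
python3 -m crank '{"travel":[[-1,5,0],[-2,10,0],[-3,15,0],[-4,20,0],[-4,25,0],[-4,30,0],[-4,34,0],[-4,37,0]],"rot":[[0,0,0],[0,0,0],[0,0,0],[0,0,0],[0,0,0],[0,0,0],[0,0,0],[0,0,0]]}'
python3 -m crank '{"travel":[[0,0,0],[0,0,0],[0,0,0]],"rot":[[0,0,0],[0,0,0],[0,0,0]]}'
python3 - <<'E'
from h import *
cm=bot.camera_model("wrist"); im=bot.grab_frame("wrist"); cv2.imwrite("pics/w2.png",im[:,:,::-1])
np.save("w2.npy",cm,allow_pickle=True); o=bot.observe(); print(o["position"],o["tool_rot"],o["qpos"])
print(proj("wrist",[[.498,.226,.111],[.498,.226,.01]],cm))
E
```

```text
((291.9758605957031, 163.31622314453125), (62.93559265136719, 63.79109191894531), 50.470481872558594) [ 0.5252929  -0.16225151  0.105     ]
[[ 0.55558991 -0.0933039 ]
 [ 0.5811004  -0.21182804]
 [ 0.49457777 -0.23071456]
 [ 0.46896097 -0.1118434 ]] [ 0.52505726 -0.16192248]
0.1214192409565926 0.08857507805312244 12.154018470084964 12.196624126863009
clock: 3.25
position: [0.4493, 0.2086, 0.3436]
tool_rot: [-3.141, 0.0, 0.321]
force: [1.2, -1.1, -0.0]
grip_width: 0.0857
clock: 3.55
position: [0.4497, 0.205, 0.3436]
tool_rot: [3.141, 0.001, 0.319]
force: [-0.3, -0.9, 0.4]
grip_width: 0.0852
[0.44963752 0.20502457 0.34373356] [3.14113029e+00 3.36148879e-04 3.18386927e-01] [-0.23633453  0.28678361 -0.38422861  1.87295769  0.12628505  1.00582477
 -1.92661636]
[[276.16417782 144.95152411]
 [277.35208523 138.23786298]]
```

View pics/w2.png

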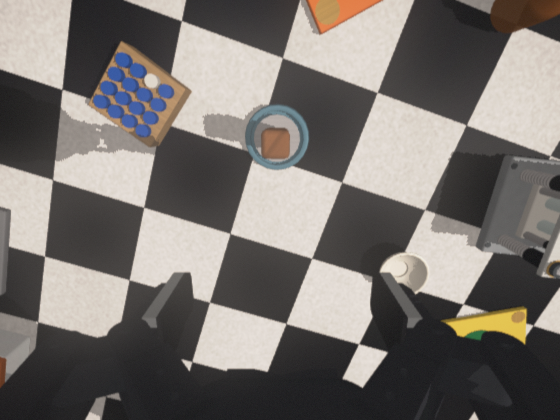

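The dock ring is at about (277,137), with the grip top inside it at (275,144). The vial box is at (138,97) and the dish at (403,273).

Run:
```python
from h import *
cm=np.load("w2.npy",allow_pickle=True).item(); im=cv2.imread("pics/w2.png"); hsv=cv2.cvtColor(im,cv2.COLOR_BGR2HSV)
m=cv2.inRange(hsv,(90,60,50),(112,255,255)); m2=np.zeros_like(m); m2[95:180,235:320]=m[95:180,235:320]
e=cv2.fitEllipse(cv2.convexHull(cv2.findNonZero(m2))); print(e, ray("",e[0],.014,cm),ray("",e[0],.007,cm))
m=cv2.inRange(hsv,(3,70,40),(18,255,255)); m2=np.zeros_like(m); m2[115:165,250:305]=m[115:165,250:305]
r=cv2.minAreaRect(cv2.findNonZero(m2)); print(r)
B=np.array([ray("",p,.111,cm)[:2] for p in cv2.boxPoints(r)]); print(B,B.mean(0)); 
for i in range(3): d=B[i+1]-B[i]; print(np.linalg.norm(d),np.degrees(np.arctan2(d[1],d[0])))
c=cv2.resize(im[95:180,235:320],(0,0),fx=7,fy=7,interpolation=2); cv2.imwrite("pics/c3.png",c)
```

```text
((277.2823486328125, 136.80142211914062), (59.773929595947266, 62.2130012512207), 30.736398696899414) [0.49988992 0.22665865 0.014     ] [0.49948223 0.22661079 0.007     ]
((275.0, 143.0), (30.0, 28.0), 90.0)
[[0.50839267 0.24438506]
 [0.51664929 0.21931545]
 [0.49011633 0.21035674]
 [0.48162045 0.23616626]] [0.49919469 0.22755588]
0.026394264843438747 -71.7707992738839
0.028004576989151906 -161.3430398018408
0.027171881039713422 108.22031723885969
```

View pics/c3.png

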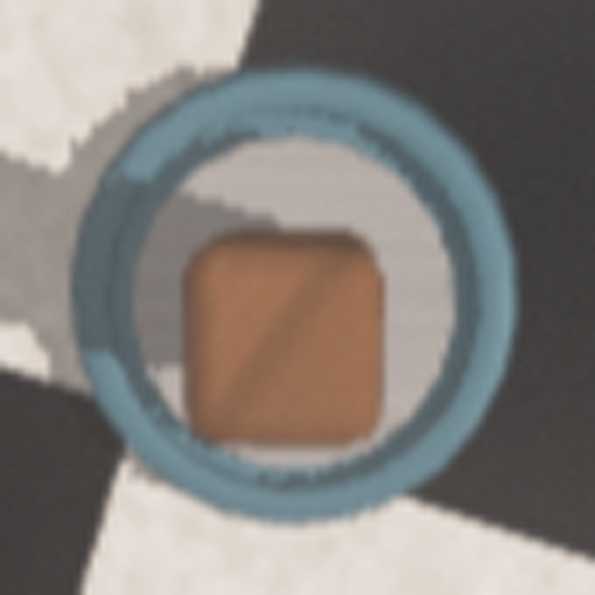

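```bash
python3 -m crank '{"travel":[[1.5,0.6,-2],[3,1.2,-5],[4,1.8,-8],[4.9,2.2,-11],[4.9,2.2,-11],[4.9,2.2,-11],[4.9,2.2,-11]],"rot":[[0,0,0],[0,0,0],[0,0,0],[0,0,0],[0,0,0],[0,0,0],[0,0,0]]}'
python3 - <<'E'
from h import *
cm=bot.camera_model("wrist"); im=bot.grab_frame("wrist"); cv2.imwrite("pics/w3.png",im[:,:,::-1])
np.save("w3.npy",cm,allow_pickle=True); o=bot.observe(); print(o["position"],o["tool_rot"],o["force"])
print(proj("wrist",[[.499,.227,.111],[.4995,.2267,.014]],cm))
E
```

```text
clock: 4.3
position: [0.4985, 0.2282, 0.2355]
tool_rot: [-3.142, -0.002, 0.32]
force: [-0.0, -0.2, 1.0]
grip_width: 0.0856
[0.49849181 0.22827987 0.23556341] [-3.14152342e+00 -2.15664182e-03  3.20189681e-01] [0.066434   0.34652454 0.55368355]
[[283.30138639 238.21506295]
 [283.09684574 200.9211263 ]]
```

View pics/w3.png

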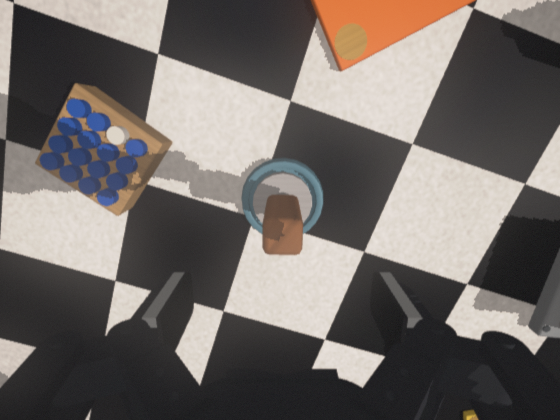

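The grip top is at (283,238), exactly as predicted, and lies square between the fingers (tips at columns 180 and 385). Descending.

```bash
python3 -m crank '{"travel":[[0,-0.1,-2],[0,-0.1,-4],[0,-0.1,-6],[0,-0.1,-8],[0,-0.1,-9],[0,-0.1,-10],[0,-0.1,-10],[0,-0.1,-10]],"rot":[[0,0,0],[0,0,0],[0,0,0],[0,0,0],[0,0,0],[0,0,0],[0,0,0],[0,0,0]]}'
python3 - <<'E'
from h import *
im=bot.grab_frame("wrist"); cv2.imwrite("pics/w4.png",im[:,:,::-1]); o=bot.observe(); print(o["position"],o["tool_rot"],o["force"])
E
```

```text
clock: 5.15
position: [0.4984, 0.2276, 0.1346]
tool_rot: [-3.142, -0.001, 0.321]
force: [0.0, -0.4, 0.1]
grip_width: 0.0851
[0.4985144 0.2276781 0.1346904] [-3.14142530e+00 -1.07138257e-03  3.20656321e-01] [ 0.52553899  0.66370005 -0.07863006]
```

View pics/w4.png

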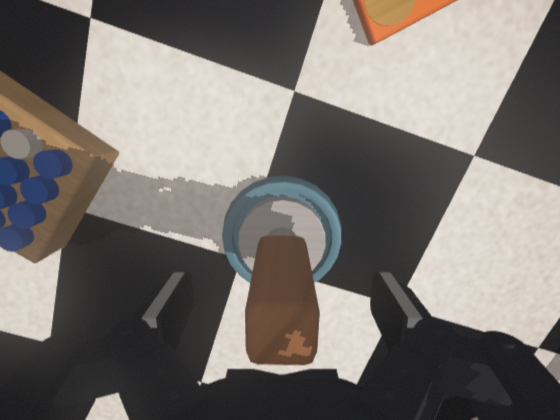

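The grip is centred between the jaws (columns 246–319). Closing.

```bash
python3 -m crank '{"travel":[[0,0,0],[0,0,0],[0,0,0],[0,0,0],[0,0,0],[0,0,0],[0,0,0],[0,0,0]],"rot":[[0,0,0],[0,0,0],[0,0,0],[0,0,0],[0,0,0],[0,0,0],[0,0,0],[0,0,0]]}' -1 80
python3 -m crank '{"travel":[[0,0,0],[0,0,0],[0,0,0],[0,0,0]],"rot":[[0,0,0],[0,0,0],[0,0,0],[0,0,0]]}'
python3 - <<'E'
from h import *
im=bot.grab_frame("wrist"); cv2.imwrite("pics/w5.png",im[:,:,::-1]); o=bot.observe(); print(o["position"],o["tool_rot"],o["force"],o["moment"])
E
```

```text
clock: 6.0
position: [0.4982, 0.2276, 0.1342]
tool_rot: [-3.142, -0.0, 0.321]
force: [-1.9, -0.5, 6.5]
grip_width: 0.0278
clock: 6.4
position: [0.4982, 0.2276, 0.1342]
tool_rot: [-3.142, -0.0, 0.321]
force: [-1.3, -0.5, 6.9]
grip_width: 0.0273
[0.49822761 0.22760142 0.13423268] [-3.14154008e+00 -3.05916068e-04  3.20670390e-01] [-1.94599829 -0.97767164  6.7675395 ] [-0.20066189  0.29542436 -0.09317647]
```

View pics/w5.png

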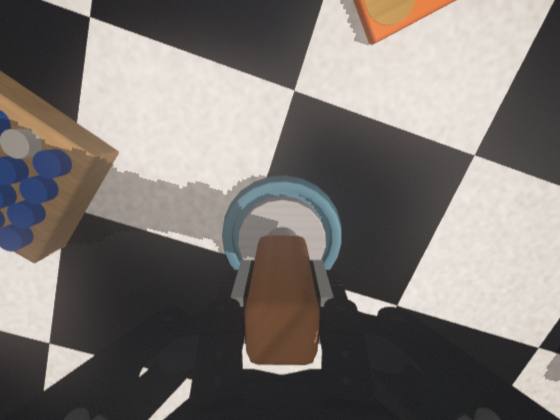

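```bash
python3 -m crank '{"travel":[[0,0,0.5],[0,0,1.5],[0,0,3],[0,0,5],[0,0,8],[0,0,11],[0,0,14],[0,0,14]],"rot":[[0,0,0],[0,0,0],[0,0,0],[0,0,0],[0,0,0],[0,0,0],[0,0,0],[0,0,0]]}'
python3 -m crank '{"travel":[[0,0,0],[0,0,0],[0,0,0]],"rot":[[0,0,0],[0,0,0],[0,0,0]]}'
python3 - <<'E'
from h import *
im=bot.grab_frame("wrist"); cv2.imwrite("pics/w6.png",im[:,:,::-1]); o=bot.observe(); print(o["position"],o["tool_rot"],o["force"],o["moment"])
im=bot.grab_frame("scene"); cv2.imwrite("pics/s6.png",cv2.resize(im[130:260,290:460,::-1],(0,0),fx=4,fy=4))
E
```

```text
clock: 7.25
position: [0.4991, 0.2281, 0.278]
tool_rot: [-3.141, -0.006, 0.321]
force: [0.7, 0.1, -5.1]
grip_width: 0.0272
clock: 7.55
position: [0.4978, 0.2273, 0.2729]
tool_rot: [3.141, 0.002, 0.321]
force: [0.0, -0.2, -5.0]
grip_width: 0.0276
[0.49784694 0.22739626 0.27296701] [3.14152556e+00 1.64770526e-03 3.20896142e-01] [ 0.3456436   0.08811356 -4.67032111] [-0.0033391  -0.01148452 -0.01581886]
```

View pics/w6.png

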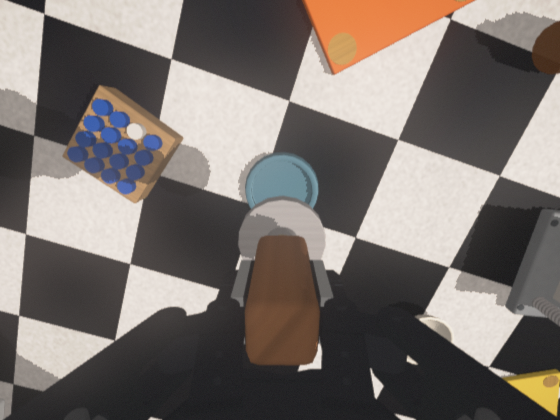

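View pics/s6.png

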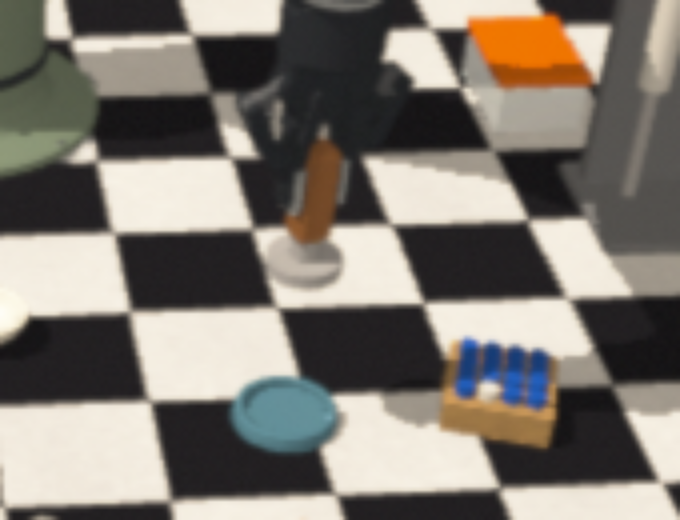

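The tamper hangs upright and unshifted in the grip, with its top at the same pixels as in the dock. Moving over the press.

```bash
python3 -m crank '{"travel":[[0.2,-3,1],[0.6,-7.5,2],[1,-12,2],[1.4,-16.5,2],[1.8,-21,2],[2.2,-25.5,2],[2.5,-30,2],[2.7,-34,2]],"rot":[[0,0,0],[0,0,0],[0,0,0],[0,0,0],[0,0,0],[0,0,0],[0,0,0],[0,0,0]]}'
python3 -c "
from h import *
o=bot.observe();print(o['position'],o['qpos'])"
```

```text
clock: 8.45
position: [0.5249, -0.1148, 0.2935]
tool_rot: [-3.142, 0.001, 0.32]
force: [1.4, 0.5, -5.8]
grip_width: 0.0272
[ 0.52490245 -0.11482668  0.29353625] [ 0.31339729  0.40535256 -0.27509692  1.83255997  0.13504493  0.92229437
 -1.27308083]
```

```bash
python3 -m crank '{"travel":[[0,-2.5,0],[0,-4,-1],[0,-4.7,-2],[0,-4.7,-3],[0,-4.7,-3],[0,-4.7,-3],[0,-4.7,-3]],"rot":[[0,0,0],[0,0,0],[0,0,0],[0,0,0],[0,0,0],[0,0,0],[0,0,0]]}'
python3 - <<'E'
from h import *
cm=bot.camera_model("wrist"); im=bot.grab_frame("wrist"); cv2.imwrite("pics/w7.png",im[:,:,::-1]); o=bot.observe(); print(o["position"],o["tool_rot"],o["force"],o["moment"])
print(proj("",[[.525,-.162,.105]],cm))
im=bot.grab_frame("scene"); cv2.imwrite("pics/s7.png",cv2.resize(im[130:265,170:300,::-1],(0,0),fx=4,fy=4))
E
```

```text
clock: 9.15
position: [0.5255, -0.1585, 0.2642]
tool_rot: [3.142, -0.001, 0.322]
force: [-0.2, 0.4, -4.3]
grip_width: 0.0273
[ 0.52548183 -0.1587748   0.26430168] [ 3.14138507e+00 -6.18369502e-04  3.21832818e-01] [-0.63188431 -0.27232538 -5.13502882] [ 0.00254165 -0.01107176 -0.04721972]
[[285.34920563 223.5569312 ]]
```

View pics/w7.png

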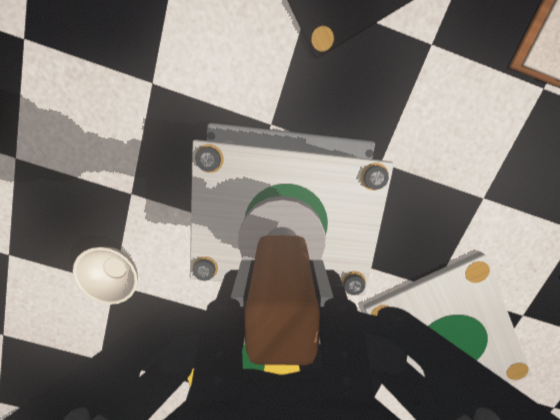

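View pics/s7.png

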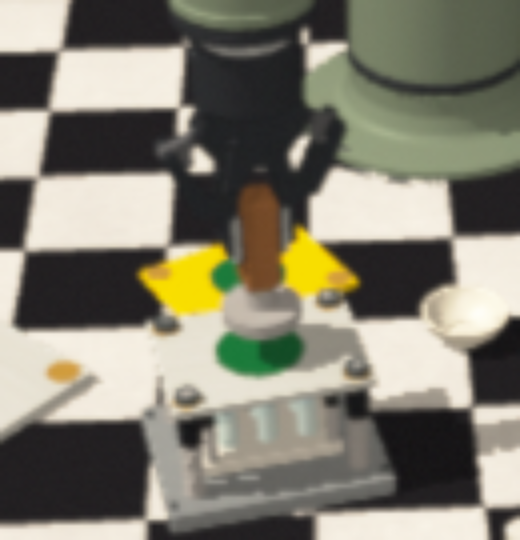

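Green disc centred at about (287,224) in the wrist view, as predicted, with the foot just in front of it. I'll shift 3 mm in y and lower to just above the platen.

```bash
python3 -m crank '{"travel":[[0,-0.2,-0.6],[0,-0.3,-1.3],[0,-0.3,-2],[0,-0.3,-2.5],[0,-0.3,-2.5],[0,-0.3,-2.5],[0,-0.3,-2.5]],"rot":[[0,0,0],[0,0,0],[0,0,0],[0,0,0],[0,0,0],[0,0,0],[0,0,0]]}'
cat > st.py <<'E'
from h import *
n=__import__("sys").argv; k=int(n[1]) if len(n)>1 else 4
F=[];M=[]
for i in range(k):
    bot.grab_frame("wrist"); o=bot.observe(); F.append(o["force"]); M.append(o["moment"])
print(o["clock"],"pos",np.round(o["position"],4),"rot",np.round(o["tool_rot"],4),"F",np.mean(F,0).round(2),np.std(F,0).round(2),"M",np.mean(M,0).round(3))
E
python3 st.py 8
python3 -c "
from h import *
cm=bot.camera_model('wrist'); im=bot.grab_frame('wrist'); cv2.imwrite('pics/w8.png',im[:,:,::-1]); print(proj('',[[.525,-.162,.105]],cm))"
```

```text
clock: 9.95
position: [0.5253, -0.1625, 0.2391]
tool_rot: [3.141, -0.0, 0.321]
force: [-0.5, 1.4, -6.1]
grip_width: 0.0269
10.35 pos [ 0.5252 -0.1625  0.2389] rot [ 3.1416e+00 -1.0000e-04  3.2070e-01] F [-0.03  0.36 -4.21] [0.4  0.54 0.34] M [0.013 0.013 0.012]
[[280.65415681 233.13658675]]
```

View pics/w8.png

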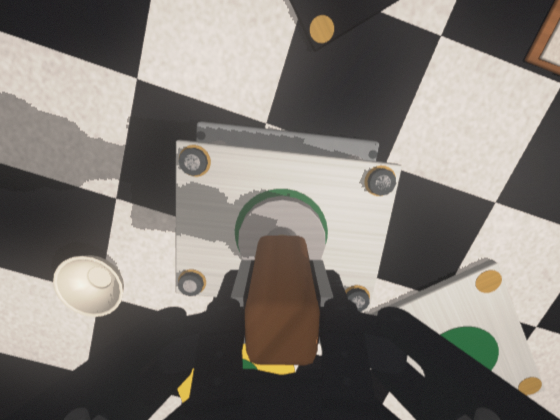

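```bash
python3 -m crank '{"travel":[[0,0,-0.2],[0,0,-0.4],[0,0,-0.6],[0,0,-0.8],[0,0,-1.0],[0,0,-1.2],[0,0,-1.2]],"rot":[[0,0,0],[0,0,0],[0,0,0],[0,0,0],[0,0,0],[0,0,0],[0,0,0]]}'; python3 st.py 4
```

```text
clock: 11.1
position: [0.5252, -0.1625, 0.2267]
tool_rot: [-3.142, 0.0, 0.321]
force: [-0.4, 0.8, -0.9]
grip_width: 0.027
11.3 pos [ 0.5252 -0.1625  0.227 ] rot [ 3.1416e+00 -1.0000e-04  3.2080e-01] F [-1.2   0.38 -0.46] [0.19 0.2  0.58] M [0.127 0.313 0.004]
```

```bash
python3 -m crank '{"travel":[[0,0,-0.1],[0,0,-0.2],[0,0,-0.3],[0,0,-0.4],[0,0,-0.4]],"rot":[[0,0,0],[0,0,0],[0,0,0],[0,0,0],[0,0,0]]}'; python3 st.py 4; python3 -c "
from h import *
im=bot.grab_frame('wrist'); cv2.imwrite('pics/w9.png',im[:,:,::-1])
im=bot.grab_frame('scene'); cv2.imwrite('pics/s9.png',cv2.resize(im[150:265,180:300,::-1],(0,0),fx=5,fy=5,interpolation=2))"
```

```text
clock: 11.8
position: [0.5252, -0.1625, 0.2228]
tool_rot: [-3.142, 0.0, 0.321]
force: [-2.2, 1.1, 0.7]
grip_width: 0.027
12.0 pos [ 0.5252 -0.1625  0.2229] rot [ 3.1416e+00 -1.0000e-04  3.2070e-01] F [-1.06  0.79  1.04] [0.25 0.33 0.28] M [0.174 0.368 0.001]
```

View pics/w9.png

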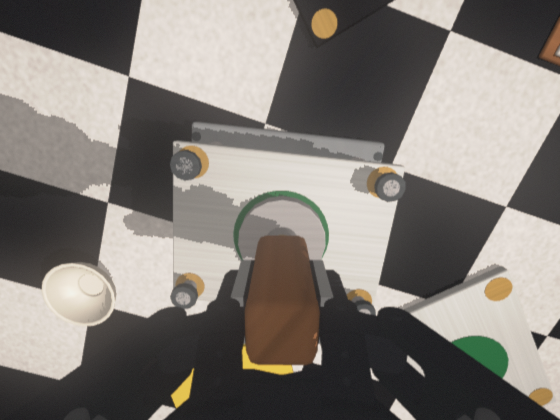

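View pics/s9.png

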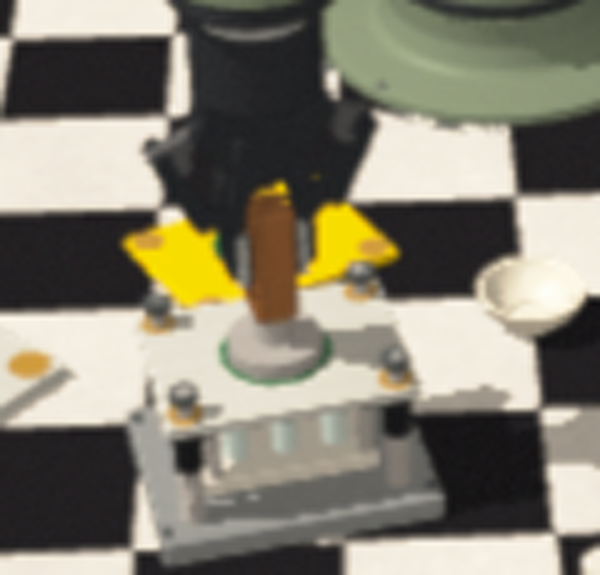

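```bash
python3 -m crank '{"travel":[[0,0,-0.1],[0,0,-0.2],[0,0,-0.3],[0,0,-0.4],[0,0,-0.4]],"rot":[[0,0,0],[0,0,0],[0,0,0],[0,0,0],[0,0,0]]}'; python3 st.py 4
```

```text
clock: 12.6
position: [0.5252, -0.1625, 0.2188]
tool_rot: [-3.142, -0.0, 0.321]
force: [-0.5, 0.4, 1.7]
grip_width: 0.0269
12.8 pos [ 0.5252 -0.1625  0.2189] rot [ 3.1416 -0.      0.3208] F [-1.52  1.29  1.56] [0.06 0.57 0.21] M [ 0.166  0.376 -0.028]
```

```bash
python3 -m crank '{"travel":[[0,0,-0.1],[0,0,-0.2],[0,0,-0.2]],"rot":[[0,0,0],[0,0,0],[0,0,0]]}'; python3 st.py 3; python3 -m crank '{"travel":[[0,0,-0.1],[0,0,-0.2],[0,0,-0.2]],"rot":[[0,0,0],[0,0,0],[0,0,0]]}'; python3 st.py 3
```

```text
clock: 13.1
position: [0.5252, -0.1625, 0.2168]
tool_rot: [3.142, -0.0, 0.321]
force: [-1.0, 0.1, 2.2]
grip_width: 0.0271
13.25 pos [ 0.5252 -0.1625  0.2169] rot [-3.1416 -0.      0.3208] F [-0.89  0.86  3.06] [0.5  0.26 0.99] M [ 0.173  0.338 -0.015]
clock: 13.55
position: [0.5252, -0.1625, 0.2149]
tool_rot: [-3.142, 0.0, 0.321]
force: [-0.8, 0.6, 3.4]
grip_width: 0.0274
13.7 pos [ 0.5252 -0.1625  0.2149] rot [-3.1416 -0.      0.3207] F [-1.55  0.79  3.63] [0.52 0.27 0.46] M [ 0.181  0.423 -0.016]
```

```bash
python3 -m crank '{"travel":[[0,0,-0.1],[0,0,-0.1]],"rot":[[0,0,0],[0,0,0]]}'; python3 st.py 3; python3 -m crank '{"travel":[[0,0,-0.1],[0,0,-0.1]],"rot":[[0,0,0],[0,0,0]]}'; python3 st.py 3
```

```text
clock: 13.9
position: [0.5252, -0.1625, 0.2139]
tool_rot: [3.142, -0.0, 0.321]
force: [-1.4, 1.2, 4.1]
grip_width: 0.0273
14.05 pos [ 0.5252 -0.1625  0.2139] rot [ 3.1416 -0.      0.3208] F [-2.03  0.51  3.7 ] [0.62 0.5  0.13] M [ 0.196  0.437 -0.031]
clock: 14.25
position: [0.5252, -0.1625, 0.2129]
tool_rot: [3.142, -0.0, 0.321]
force: [-1.7, -0.2, 4.7]
grip_width: 0.0272
14.4 pos [ 0.5252 -0.1625  0.2129] rot [ 3.1416e+00 -1.0000e-04  3.2070e-01] F [-1.44  0.91  4.77] [0.14 0.16 0.79] M [ 0.222  0.479 -0.049]
```

```bash
python3 -m crank '{"travel":[[0,0,-0.1],[0,0,-0.1]],"rot":[[0,0,0],[0,0,0]]}'; python3 st.py 3; python3 -m crank '{"travel":[[0,0,-0.05],[0,0,-0.05]],"rot":[[0,0,0],[0,0,0]]}'; python3 st.py 3
```

```text
clock: 14.6
position: [0.5252, -0.1625, 0.2119]
tool_rot: [3.142, -0.0, 0.321]
force: [-1.5, 1.0, 5.0]
grip_width: 0.0268
14.75 pos [ 0.5252 -0.1625  0.2119] rot [ 3.1416e+00 -1.0000e-04  3.2080e-01] F [-1.52  0.98  4.75] [0.24 0.67 0.12] M [ 0.201  0.495 -0.001]
clock: 14.95
position: [0.5252, -0.1625, 0.2115]
tool_rot: [3.142, -0.0, 0.321]
force: [-1.6, 0.8, 5.6]
grip_width: 0.0273
15.1 pos [ 0.5252 -0.1625  0.2115] rot [ 3.1415e+00 -1.0000e-04  3.2070e-01] F [-1.76  1.19  5.9 ] [0.61 0.18 0.3 ] M [0.246 0.548 0.001]
```

```bash
for i in 1; do python3 -m crank '{"travel":[[0,0,-0.05],[0,0,-0.05]],"rot":[[0,0,0],[0,0,0]]}'; python3 st.py 3; python3 -m crank '{"travel":[[0,0,-0.05],[0,0,-0.05]],"rot":[[0,0,0],[0,0,0]]}'; python3 st.py 3; done
```

```text
clock: 15.3
position: [0.5252, -0.1625, 0.211]
tool_rot: [3.142, -0.0, 0.321]
force: [-2.8, 0.4, 7.2]
grip_width: 0.0272
15.45 pos [ 0.5252 -0.1625  0.211 ] rot [ 3.1416 -0.      0.3207] F [-1.85  1.1   7.07] [0.53 0.6  0.12] M [ 0.279  0.622 -0.015]
clock: 15.65
position: [0.5253, -0.1625, 0.2108]
tool_rot: [3.141, -0.0, 0.321]
force: [-4.3, 0.6, 12.8]
grip_width: 0.0278
15.8 pos [ 0.5252 -0.1625  0.2108] rot [ 3.1414e+00 -2.0000e-04  3.2070e-01] F [-3.92  1.73 13.26] [0.06 0.35 0.4 ] M [ 0.381  1.061 -0.018]
```

```bash
python3 -c "
from h import *
cm=bot.camera_model('wrist'); im=bot.grab_frame('wrist'); cv2.imwrite('pics/w10.png',im[:,:,::-1]); np.save('w10.npy',cm,allow_pickle=True)
cv2.imwrite('pics/w10c.png',cv2.resize(im[120:370,150:430,::-1],(0,0),fx=2.8,fy=2.4,interpolation=2))
im=bot.grab_frame('scene'); cv2.imwrite('pics/s10.png',cv2.resize(im[165:265,190:300,::-1],(0,0),fx=6,fy=6,interpolation=2))"
```

```text
(no output)
```

View pics/w10c.png

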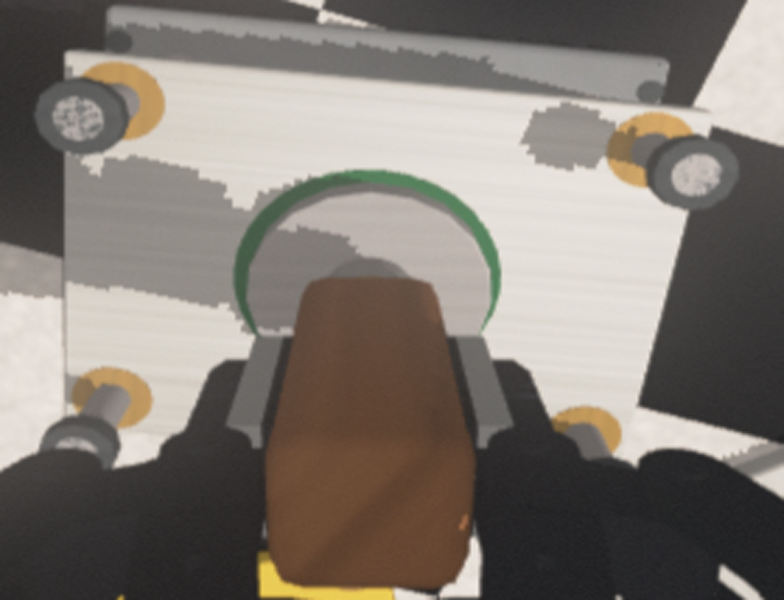

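View pics/s10.png

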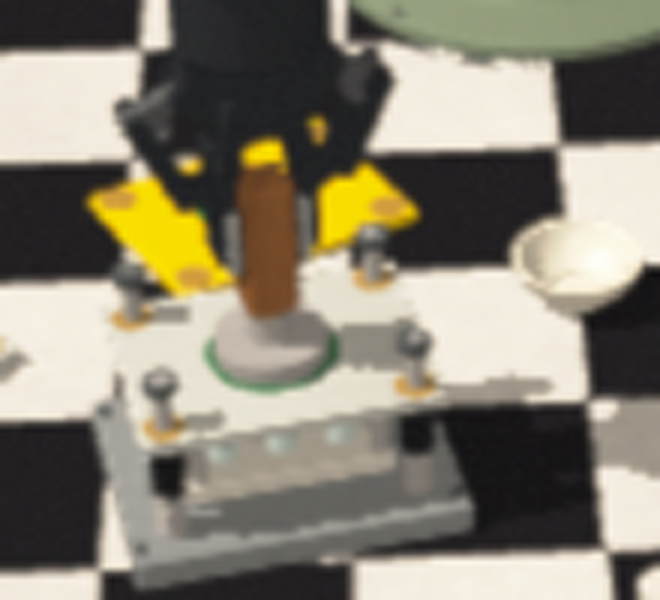

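```bash
cat > tilt.py <<'E'
from h import *
import sys
from scipy.optimize import least_squares
f=sys.argv[1]; cm=np.load(f"{f}.npy",allow_pickle=True).item(); im=cv2.imread(f"pics/{f}.png"); hsv=cv2.cvtColor(im,cv2.COLOR_BGR2HSV)
yaw=np.radians(12.2); c,s=np.cos(yaw),np.sin(yaw); Rz=np.array([[c,-s],[s,c]]); C=np.array([.525,-.162])
m=cv2.inRange(hsv,(10,90,60),(24,255,255))
for P in ((45,62),(45,-62),(-45,62),(-45,-62)):
    xy=C+Rz@np.array(P)/1000
    # predicted at z=.083
    best=None; p0=proj("",[[*xy,.083]],cm)[0]; 
    u,v=p0.astype(int); w=26; 
    sub=m[max(v-w,0):v+w,u-w:u+w].copy(); n,l,st,ce=cv2.connectedComponentsWithStats(sub); 
    if n<2: print(P,"none"); continue
    k=1+np.argmax(st[1:,4]); pts=cv2.findNonZero((l==k).astype(np.uint8)); e=cv2.fitEllipse(cv2.convexHull(pts)); q=np.array(e[0])+(u-w,max(v-w,0))
    r=least_squares(lambda z:proj("",[[*xy,z[0]]],cm)[0]-q,[.083]); print(P,q.round(1),"axes",np.round(e[1],1),"z",r.x.round(4),"res",r.fun.round(1), "nutpred",proj("",[[*xy,.112]],cm)[0].round(1))
E
python3 tilt.py w10
```

```text
(45, 62) [192.2 161.4] axes [29.5 33. ] z [0.081] res [-0.4 -0.8] nutpred [176.1 168.1]
(45, -62) [382.1 181.9] axes [28.4 32.1] z [0.0818] res [ 0.4 -0.7] nutpred [399.5 191.9]
(-45, 62) [189.6 285.4] axes [23.6 28. ] z [0.0822] res [-0.6 -0.3] nutpred [175.6 309.4]
(-45, -62) [359.4 298.8] axes [18.7 25. ] z [0.0808] res [-2.3  1. ] nutpred [368.5 327. ]
```

Ring heights put the platen at about 81–82 mm, level within roughly 0.8° of measurement scatter and grounded. Adding a little force, then holding.

```bash
python3 -m crank '{"travel":[[0,0,-0.02],[0,0,-0.03]],"rot":[[0,0,0],[0,0,0]]}'; python3 st.py 3
```

```text
clock: 16.1
position: [0.5253, -0.1625, 0.2107]
tool_rot: [3.141, -0.0, 0.321]
force: [-5.0, 1.9, 18.6]
grip_width: 0.0269
16.25 pos [ 0.5253 -0.1625  0.2108] rot [ 3.1412e+00 -5.0000e-04  3.2070e-01] F [-5.15  1.96 17.11] [0.51 0.25 0.33] M [ 0.534  1.407 -0.039]
```

```bash
python3 -m crank '{"travel":[[0,0,0],[0,0,0],[0,0,0],[0,0,0],[0,0,0],[0,0,0]],"rot":[[0,0,0],[0,0,0],[0,0,0],[0,0,0],[0,0,0],[0,0,0]]}'; python3 st.py 6; python3 -c "
from h import *
cm=bot.camera_model('wrist'); im=bot.grab_frame('wrist'); cv2.imwrite('pics/w11.png',im[:,:,::-1]); np.save('w11.npy',cm,allow_pickle=True)
im=bot.grab_frame('scene'); cv2.imwrite('pics/s11.png',cv2.resize(im[165:265,190:300,::-1],(0,0),fx=6,fy=6,interpolation=2))"; python3 tilt.py w11
```

```text
clock: 16.85
position: [0.5253, -0.1625, 0.2107]
tool_rot: [3.141, -0.0, 0.321]
force: [-4.9, 1.1, 17.5]
grip_width: 0.0273
17.15 pos [ 0.5253 -0.1625  0.2107] rot [ 3.1413e+00 -3.0000e-04  3.2070e-01] F [-5.29  1.6  17.02] [0.49 0.46 0.44] M [ 0.507  1.398 -0.005]
(45, 62) [192.3 161.5] axes [29.5 33. ] z [0.0809] res [-0.4 -0.8] nutpred [176.1 168.2]
(45, -62) [381.9 181.9] axes [28.2 32. ] z [0.0815] res [ 0.4 -0.7] nutpred [399.5 192. ]
(-45, 62) [189.7 285.4] axes [23.6 28. ] z [0.082] res [-0.6 -0.3] nutpred [175.5 309.6]
(-45, -62) [359.4 299. ] axes [19.  24.8] z [0.0808] res [-2.3  1. ] nutpred [368.5 327.1]
```

View pics/s11.png

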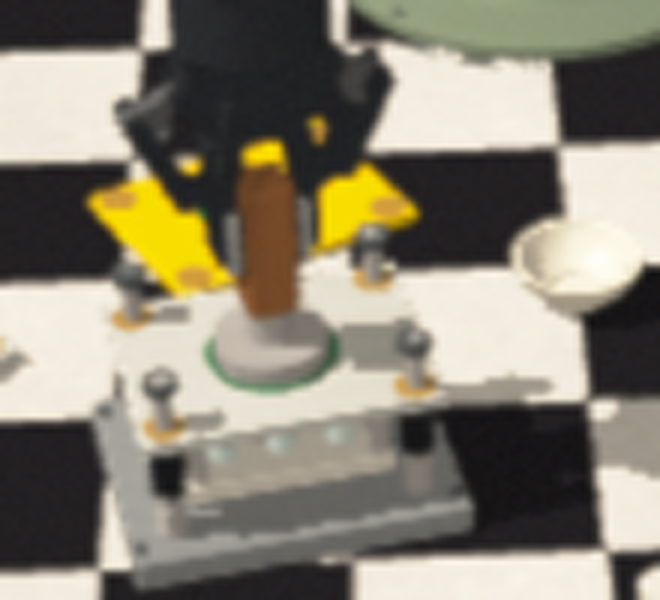

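```bash
python3 -m crank '{"travel":[[0,0,-0.01],[0,0,-0.01],[0,0,-0.01],[0,0,-0.01],[0,0,-0.01],[0,0,-0.01],[0,0,-0.01],[0,0,-0.01]],"rot":[[0,0,0],[0,0,0],[0,0,0],[0,0,0],[0,0,0],[0,0,0],[0,0,0],[0,0,0]]}'; python3 st.py 6
```

```text
clock: 18.05
position: [0.5253, -0.1625, 0.2107]
tool_rot: [3.141, -0.0, 0.321]
force: [-5.6, 1.3, 18.2]
grip_width: 0.0272
18.35 pos [ 0.5253 -0.1625  0.2107] rot [ 3.1413e+00 -4.0000e-04  3.2070e-01] F [-5.66  1.76 18.39] [0.51 0.61 0.49] M [0.556 1.495 0.012]
```

Held at about 22–23 N. Releasing slowly.

```bash
python3 -m crank '{"travel":[[0,0,0.1],[0,0,0.3],[0,0,0.6],[0,0,1.0],[0,0,1.4],[0,0,1.8],[0,0,2.2],[0,0,2.6]],"rot":[[0,0,0],[0,0,0],[0,0,0],[0,0,0],[0,0,0],[0,0,0],[0,0,0],[0,0,0]]}'; python3 -m crank '{"travel":[[0,0,1],[0,0,2.5],[0,0,4],[0,0,5],[0,0,5],[0,0,5]],"rot":[[0,0,0],[0,0,0],[0,0,0],[0,0,0],[0,0,0],[0,0,0]]}'; python3 st.py 4;  python3 -c "
from h import *
im=bot.grab_frame('wrist'); cv2.imwrite('pics/w12.png',im[:,:,::-1]);
im=bot.grab_frame('scene'); cv2.imwrite('pics/s12.png',cv2.resize(im[165:265,190:300,::-1],(0,0),fx=6,fy=6,interpolation=2))"
```

```text
clock: 19.15
position: [0.525, -0.1625, 0.2361]
tool_rot: [-3.141, 0.0, 0.321]
force: [0.7, 0.1, -4.2]
grip_width: 0.0275
clock: 19.75
position: [0.525, -0.1625, 0.2858]
tool_rot: [-3.141, 0.0, 0.321]
force: [0.5, 0.8, -5.1]
grip_width: 0.0269
19.95 pos [ 0.525  -0.1624  0.2854] rot [-3.141e+00  9.000e-04  3.208e-01] F [ 0.2   0.15 -4.66] [0.42 0.35 0.32] M [-0.007  0.006 -0.003]
```

View pics/s12.png

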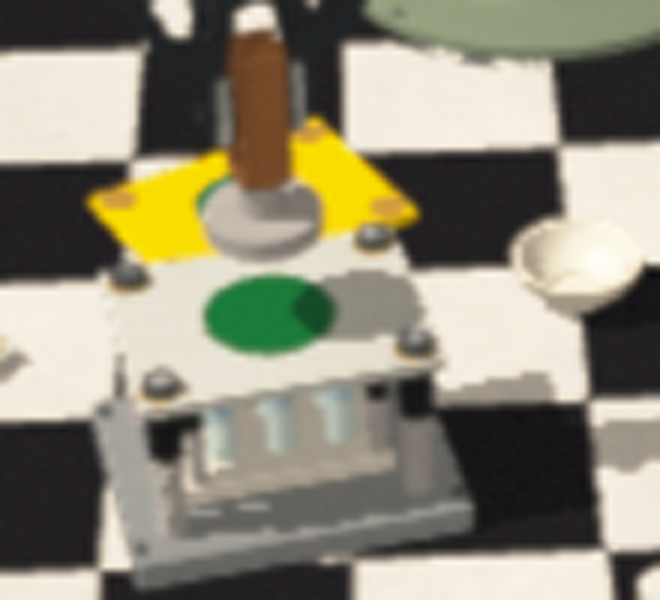

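View pics/w12.png

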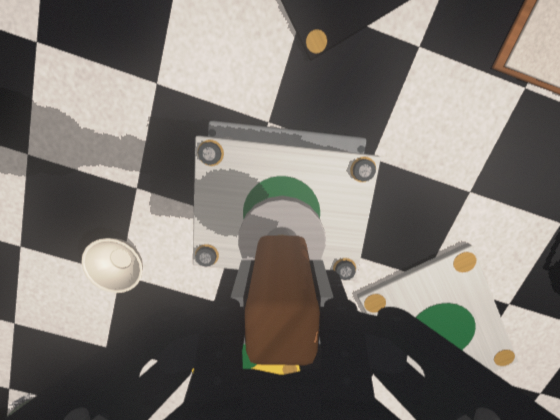

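The platen is back up under its nuts, level, with the tamper unshifted in the grip. Carrying back to the dock, TCP target (0.4982, 0.2272).

```bash
python3 -m crank '{"travel":[[-0.2,3,0],[-0.6,7.5,0],[-1,12,0],[-1.4,16.5,0],[-1.8,21,0],[-2.2,25.5,0],[-2.5,30,0],[-2.7,34,0]],"rot":[[0,0,0],[0,0,0],[0,0,0],[0,0,0],[0,0,0],[0,0,0],[0,0,0],[0,0,0]]}'
python3 -m crank '{"travel":[[0,2.5,-2],[0,4,-4],[0,4.8,-6],[0,4.8,-7],[0,4.8,-7],[0,4.8,-7]],"rot":[[0,0,0],[0,0,0],[0,0,0],[0,0,0],[0,0,0],[0,0,0]]}'; python3 st.py 3
python3 -c "
from h import *
cm=bot.camera_model('wrist'); im=bot.grab_frame('wrist'); cv2.imwrite('pics/w13.png',im[:,:,::-1]); print(proj('',[[.4995,.2267,.014]],cm))"
```

```text
clock: 20.85
position: [0.4976, 0.1798, 0.286]
tool_rot: [-3.141, -0.0, 0.322]
force: [1.5, -0.6, -4.8]
grip_width: 0.0269
clock: 21.45
position: [0.4985, 0.2249, 0.2165]
tool_rot: [3.141, -0.0, 0.32]
force: [-0.8, -0.3, -4.8]
grip_width: 0.0271
21.6 pos [0.4987 0.2251 0.2169] rot [-3.1416e+00 -1.4000e-03  3.1990e-01] F [ 0.15 -0.01 -4.72] [0.12 0.49 0.67] M [0.023 0.006 0.03 ]
[[280.00546678 205.19805726]]
```

View pics/w13.png

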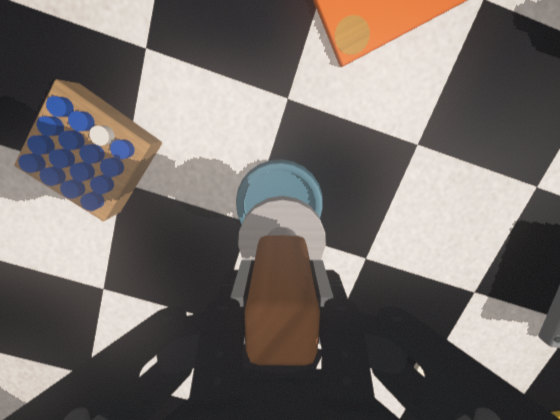

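```bash
python3 -m crank '{"travel":[[0,0.2,-1.5],[0,0.2,-3],[0,0.2,-4.5],[0,0.2,-6],[0,0.2,-6.5],[0,0.2,-6.5],[0,0.2,-6.5]],"rot":[[0,0,0],[0,0,0],[0,0,0],[0,0,0],[0,0,0],[0,0,0],[0,0,0]]}'; python3 st.py 3
python3 -c "
from h import *
cm=bot.camera_model('wrist'); im=bot.grab_frame('wrist'); cv2.imwrite('pics/w14.png',im[:,:,::-1]); print(proj('',[[.4995,.2267,.014]],cm))"
```

```text
clock: 22.35
position: [0.4985, 0.2276, 0.1517]
tool_rot: [-3.141, -0.001, 0.321]
force: [0.2, 0.7, -3.9]
grip_width: 0.0271
22.5 pos [0.4985 0.2276 0.1517] rot [-3.1415e+00 -1.0000e-03  3.2060e-01] F [-0.02  0.34 -4.6 ] [0.39 0.25 0.05] M [-0.003  0.026  0.004]
[[283.08518294 230.52138845]]
```

View pics/w14.png

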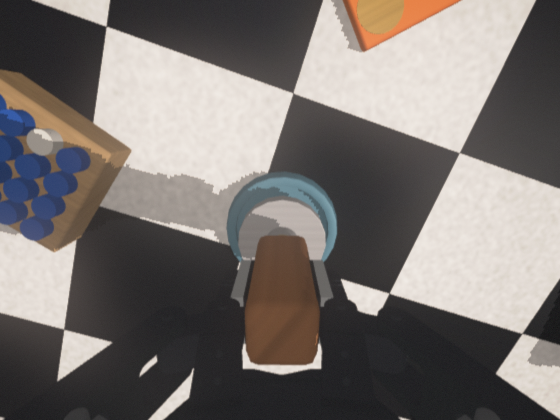

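The foot is centred over the dock (foot columns 239–326, ring 228–336), with the same x,y as at the pick-up. Lowering slowly until I feel the floor.

```bash
python3 -m crank '{"travel":[[0,0,-0.3],[0,0,-0.6],[0,0,-0.9],[0,0,-1.2],[0,0,-1.4],[0,0,-1.55],[0,0,-1.55]],"rot":[[0,0,0],[0,0,0],[0,0,0],[0,0,0],[0,0,0],[0,0,0],[0,0,0]]}'; python3 st.py 3; python3 -m crank '{"travel":[[0,0,-0.1],[0,0,-0.1]],"rot":[[0,0,0],[0,0,0]]}'; python3 st.py 3
```

```text
clock: 23.25
position: [0.4981, 0.2275, 0.1353]
tool_rot: [-3.142, 0.0, 0.321]
force: [-0.2, 0.8, -4.8]
grip_width: 0.027
23.4 pos [0.4982 0.2275 0.1356] rot [-3.1415e+00 -1.0000e-04  3.2070e-01] F [ 0.43  0.56 -5.48] [0.22 0.51 0.88] M [-0.03   0.01   0.011]
clock: 23.6
position: [0.4982, 0.2275, 0.1344]
tool_rot: [-3.142, 0.0, 0.321]
force: [0.3, 0.6, -4.6]
grip_width: 0.0273
23.75 pos [0.4982 0.2275 0.1345] rot [-3.1416  0.      0.3207] F [ 0.43  0.01 -4.6 ] [0.06 0.34 0.21] M [-0.025  0.031 -0.02 ]
```

```bash
python3 -m crank '{"travel":[[0,0,-0.05],[0,0,-0.05]],"rot":[[0,0,0],[0,0,0]]}'; python3 st.py 3; python3 -m crank '{"travel":[[0,0,-0.05],[0,0,-0.05]],"rot":[[0,0,0],[0,0,0]]}'; python3 st.py 3
```

```text
clock: 23.95
position: [0.4982, 0.2276, 0.1343]
tool_rot: [-3.142, -0.0, 0.321]
force: [-2.7, -1.3, 2.4]
grip_width: 0.0272
24.1 pos [0.4982 0.2275 0.1342] rot [ 3.1416e+00 -2.0000e-04  3.2070e-01] F [-2.22 -1.32  4.35] [0.55 0.22 1.34] M [-0.243  0.463  0.022]
clock: 24.3
position: [0.4982, 0.2276, 0.1342]
tool_rot: [3.141, -0.0, 0.321]
force: [-6.4, -2.7, 16.8]
grip_width: 0.0276
24.45 pos [0.4982 0.2276 0.1342] rot [ 3.1414e+00 -4.0000e-04  3.2070e-01] F [-6.01 -2.78 16.95] [0.04 0.27 0.12] M [-0.607  1.239 -0.004]
```

Seated on the dock floor. I'll ease the load off before opening.

```bash
python3 -m crank '{"travel":[[0,0,0.05],[0,0,0.07],[0,0,0.07]],"rot":[[0,0,0],[0,0,0],[0,0,0]]}'; python3 st.py 3
```

```text
clock: 24.75
position: [0.4982, 0.2275, 0.1342]
tool_rot: [-3.142, -0.0, 0.321]
force: [-1.3, -0.2, 4.3]
grip_width: 0.0271
24.9 pos [0.4982 0.2275 0.1342] rot [-3.1416e+00 -1.0000e-04  3.2080e-01] F [-1.78 -0.86  4.27] [0.47 0.22 0.52] M [-0.188  0.351 -0.025]
```

```bash
python3 -m crank '{"travel":[[0,0,0.03],[0,0,0.03]],"rot":[[0,0,0],[0,0,0]]}'; python3 -m crank '{"travel":[[0,0,0],[0,0,0],[0,0,0],[0,0,0],[0,0,0],[0,0,0],[0,0,0],[0,0,0]],"rot":[[0,0,0],[0,0,0],[0,0,0],[0,0,0],[0,0,0],[0,0,0],[0,0,0],[0,0,0]]}' 1; python3 -c "
from h import *
im=bot.grab_frame('wrist'); cv2.imwrite('pics/w15.png',im[:,:,::-1])"
```

```text
clock: 25.1
position: [0.4981, 0.2275, 0.1343]
tool_rot: [-3.142, 0.0, 0.321]
force: [0.5, -0.1, -3.3]
grip_width: 0.0271
clock: 25.9
position: [0.4982, 0.2275, 0.1345]
tool_rot: [-3.142, -0.0, 0.321]
force: [-0.3, 0.1, 0.2]
grip_width: 0.085
```

View pics/w15.png

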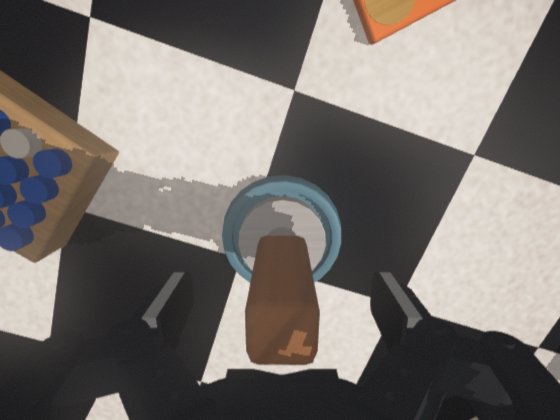

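Released: the tamper stands as it did before the pick-up, and the fingers are clear of it. Retreating straight up and checking.

```bash
python3 -m crank '{"travel":[[0,0,1],[0,0,2.5],[0,0,5],[0,0,8],[0,0,11],[0,0,14],[0,0,16],[0,0,16]],"rot":[[0,0,0],[0,0,0],[0,0,0],[0,0,0],[0,0,0],[0,0,0],[0,0,0],[0,0,0]]}'; python3 -m crank '{"travel":[[-3,-1,2],[-5,-2,4],[-5,-2,4],[-5,-2,4]],"rot":[[0,0,0],[0,0,0],[0,0,0],[0,0,0]]}'
python3 - <<'E'
from h import *
cm=bot.camera_model("wrist"); w=bot.grab_frame("wrist"); s=bot.grab_frame("scene"); t=bot.grab_frame("top")
cv2.imwrite("pics/w16.png",w[:,:,::-1]); cv2.imwrite("pics/s16.png",s[:,:,::-1]); cv2.imwrite("pics/t16.png",t[:,:,::-1])
cv2.imwrite("pics/s16c.png",cv2.resize(s[170:270,195:295,::-1],(0,0),fx=6,fy=6,interpolation=2))
im=w[:,:,::-1]; hsv=cv2.cvtColor(np.ascontiguousarray(im),cv2.COLOR_BGR2HSV)
u,v=proj("",[[.4995,.2267,.05]],cm)[0].astype(int); 
for lo,hi,z in (((90,60,50),(112,255,255),.014),((3,70,40),(18,255,255),.111)):
    m=cv2.inRange(hsv,lo,hi); m2=np.zeros_like(m); m2[max(v-50,0):v+50,u-45:u+45]=m[max(v-50,0):v+50,u-45:u+45]
    P=cv2.findNonZero(m2); e=cv2.fitEllipse(cv2.convexHull(P)); r=cv2.minAreaRect(P); print(e[0],ray("",e[0],z,cm),r)
for d,nm in ((t,"top"),(s,"scene")):
    a=cv2.imread(f"pics/{nm}0.png")[:,:,::-1]; print(nm,"diff",[ (x,y) for x in range(0,560,20) for y in range(0,420,20) if np.abs(a[y:y+20,x:x+20].astype(float)-d[y:y+20,x:x+20]).mean()>12])
E
```

```text
clock: 26.75
position: [0.4988, 0.228, 0.2979]
tool_rot: [-3.141, -0.005, 0.321]
force: [-0.4, -0.2, 0.3]
grip_width: 0.0852
clock: 27.15
position: [0.4482, 0.2074, 0.3348]
tool_rot: [3.141, -0.001, 0.321]
force: [0.4, 0.8, -0.4]
grip_width: 0.0855
(279.35919189453125, 136.870361328125) [0.50009406 0.2270305  0.014     ] ((281.8615417480469, 137.0076904296875), (56.219417572021484, 61.83259201049805), 15.255118370056152)
(278.2932434082031, 143.94940185546875) [0.49905494 0.22718021 0.111     ] ((278.0, 144.0), (30.0, 28.0), 90.0)
top diff [(0, 160), (0, 180), (0, 200), (0, 220), (0, 240), (0, 260), (0, 280), (0, 300), (0, 320), (0, 340), (0, 360), (0, 380), (0, 400), (20, 140), (20, 160), (20, 180), (20, 200), (20, 220), (20, 240), (20, 260), (20, 280), (20, 300), (20, 360), (20, 380), (20, 400), (40, 140), (40, 160), (40, 180), (40, 200), (40, 220), (40, 240), (40, 260), (40, 280), (40, 300), (40, 320), (40, 340), (40, 360), (40, 380), (40, 400), (60, 140), (60, 160), (60, 180), (60, 200), (60, 220), (60, 240), (60, 260), (60, 280), (60, 300), (60, 320), (60, 340), (60, 360), (60, 
[... 1256 characters left out ...]
220, 0), (220, 20), (220, 160), (240, 0), (240, 20), (240, 40), (240, 60), (240, 80), (240, 160), (240, 180), (260, 0), (260, 20), (260, 60), (260, 80), (260, 120), (260, 140), (260, 160), (280, 0), (280, 20), (280, 40), (280, 60), (280, 80), (280, 160), (300, 60), (300, 80), (320, 0), (320, 20), (320, 120), (340, 0), (340, 20), (340, 40), (340, 60), (340, 80), (340, 100), (340, 120), (340, 160), (360, 0), (360, 20), (360, 40), (360, 60), (360, 80), (360, 100), (360, 120), (360, 140), (380, 0), (380, 20), (380, 40), (380, 60), (380, 140), (400, 140), (400, 160), (420, 140), (420, 160), (420, 200), (440, 160), (440, 180), (440, 200), (460, 180), (460, 200), (480, 200), (480, 220), (500, 200)]
```

View pics/s16.png

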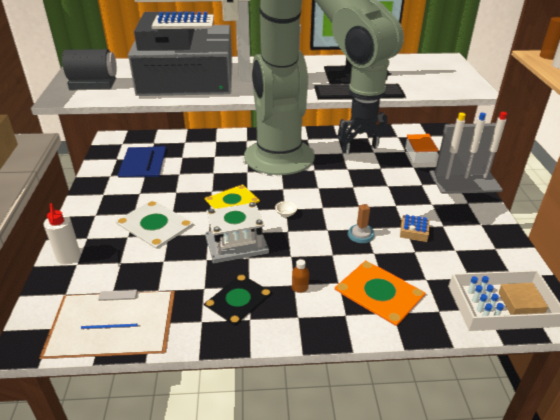

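View pics/w16.png

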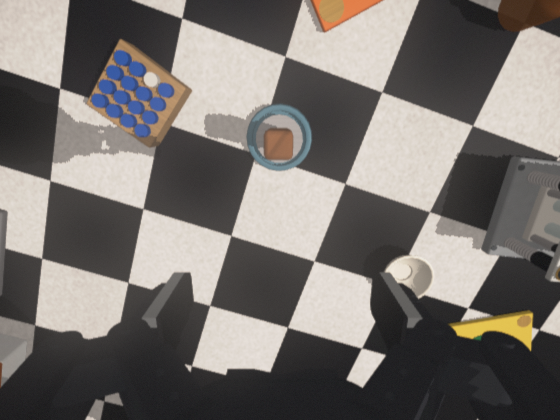

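View pics/s16c.png

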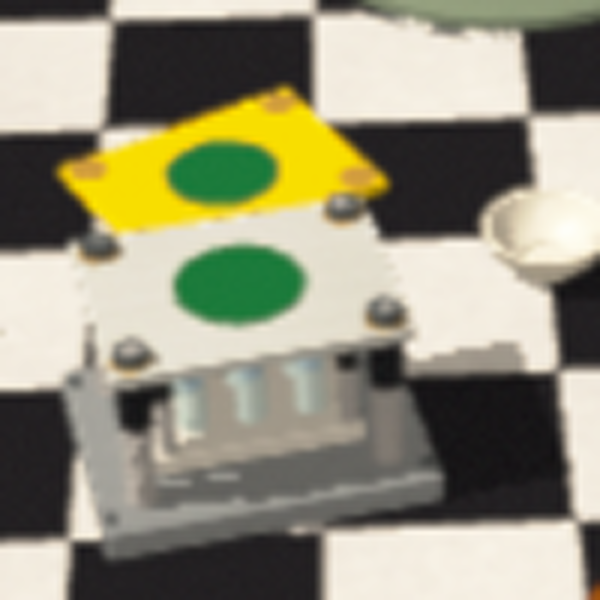

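The final picture shows the tamper upright in its dock, with the grip top and dock centres within about 1 mm of each other. The platen is up and level, and the bystanders are where they were. Handing in.

```bash
python3 -c "
from workcell import bot
print(bot.observe()['clock'],bot.observe()['force'],bot.job_done())"
```

```text
the job is handed in; nothing more can be done
27.3 [ 0.55848931 -0.31971776 -0.62358474] None
```

I pressed the platen with the tamper until it grounded, let it rise, stood the tamper back in its dock and handed the job in at 27.3 s. I have no direct view of the caps, because the platen hides them in every picture. That they are home rests on the force and height readings below.

**Pressing:** I set the tamper on the green mark. It was soft up to about 11 N, then clearly stiff at about 23 mm of travel. I held it for about 2 s at roughly 21–23 N, with a highest estimate of about 23.5 N. The tool stayed vertical.

**Platen level while grounded:** the ring heights I could measure well were 81–82 mm. That is level to about 0.8°, which is about as well as this method can measure.

**Final checks:**
- The platen is back up under its nuts and looks level.
- The tamper is released and upright on the dock floor, its axis about 1 mm from the dock's.
- The bottle, box and dish look unmoved.
- The force on the robot is near zero, so it touches nothing.

**Disagreements:**
- The grounded stiffness came out at about 30 N/mm, not the stated 7 N/mm. Four stops at 7 N/mm each would explain it.
- A sideways force of about 5–6 N appeared while pressing. A similar one appeared when I set the tamper down in the dock, so I put it down to the arm giving slightly under load.
- While setting the tamper down in the dock I briefly pressed it with about 21 N before easing off and opening the gripper.
- The dock looks teal in the pictures, not black as described. It was the only dock, and the tamper stood in it.

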